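# Eject the nozzle carrier and trap it on the ramp

## Robot

A 7-joint arm with a two-finger parallel gripper is mounted at the origin on the work surface. World frame = base frame: x ahead of the robot, y to its left, z up, the work surface at z = 0. Lengths are in m, angles in degrees, forces in N, time in s.
With the tool pointing down it reaches from about 0.425 to 0.825 m from the base axis. Payload 3.6 kg.
Tool frame: the origin (TCP) lies between the finger pads; the fingertips stand 17 mm ahead of it and the grasp point (between the pads) lies 2 mm behind it; z points along the fingers, y is the line along which they close (so a half turn about z gives the same grasp; the last joint's range is limited). The gripper opens to 85 mm and grips with 20 to 120 N. Pads are 22 mm wide; open, the fingers measure 114 mm over their backs; the gripper's body (76 mm by 85 mm) begins 54 mm behind the grasp point. The pads swing forward as they close: fully open they stand 13 mm farther back than shut.
Start: joints at [64.429, 35.231, -0.722, 81.555, 0.464, 63.22, -2.315], TCP at [0.265, -0.594, 0.248] pointing down, gripper open.
Joint ranges: [-178.69, 178.69], [-17.37, 117.87], [-77.05, 75.6], [15.02, 138.74], [-78.02, 258.01], [0.78, 113.62], [-162.83, 162.83]. Speed limits (degrees/s): [159.86, 159.86, 180, 180, 180, 180, 180].

## Interface

Orientations are given as a 3x3 rotation matrix whose columns are the frame's x, y, z axes.
In Python, from bench import bot gives the robot as it stands.
- The arm moves only by the tool arm_command, never from a script. Its argument "rows" is a list of rows, each a list of 4 numbers: the shift along the tool's x, y, z normalised to -1 to 1, where 1 is 0.4 m, then the turn about the tool's z normalised to -1 to 1, where 1 is 180 degrees. In form: [[dx, dy, dz, spin], ...]. A call has 1 to 5 rows; each row is the pose to reach, as a shift and turn from the pose commanded when the call began, along the tool's axes at that moment, turning the shorter way round; what a row does not reach only later rows make up. A row lasts 1/12 s, in which the tool goes at most 41.7 mm and 7.16 degrees, less where a joint would pass 70% of its speed; a pose out of reach is approached as far as the arm can. A call with a number of a shift or a turn outside -1 to 1 is refused whole. A call with a gripper value outside its range is refused whole. "fingers" is the opening, from 0 (shut) to 1 (fully open), set as the call begins (left out, the last holds). The fingers move at their own pace and stop on an object; the grip force is fixed at half the most. Time passes only in rows, so rows that repeat a pose let the fingers close. It gives the time, the measured TCP pose, the force, the opening and the grip force at its end, in the units of the state.
- bot.state(): the state, without advancing time (a new reading comes with each control period).
- bot.grab_frame(name): name is "side" or "top" or "wrist"; returns a dict with "pixels" (420x560x3 uint8, blue, green, red), "camera_matrix" (3x3 intrinsics, pixels), "R" (3x3) and "t" (3): a world point X has camera coordinates R X + t. Camera axes: x right, y down, z forward; pixel columns grow to the right and rows downward; lengths in m; the calibration is good to about 2 mm. The wrist camera is an equidistant fisheye: a pixel r from the principal point sees the ray r / f radians off the axis. A picture is of the moment at which its call begins. There is no depth.
- bot.job_done(): hands the job in; it is judged then, once.
Trained networks look in a picture, given as the dict that the camera call returned (one of the last four; its "shot" number tells which), for a name from the list of things; names that differ only in an ending like _2 or _b are one class to them, and where a whole thing is asked for, a point or a joint stands for the part that bears it (a point fixed in the world has none). Each returns a list of dicts, best first, with "score" (0 to 1); they miss things now and then, are a little off and sometimes report something else, mostly with a low value. They report only what shows in the picture. A call takes as long as a camera call. They do not tell look-alikes from the thing itself.
- bot.outline_of(name, picture): "pixels" (420x560 bool, what is visible of it) and "location" ([column, row] in pixels, amid what is visible of it).
The state is a dict: "clock": time; "joint_positions": joint angles; "joint_vel": joint speeds; "effort": joint torques, N m; "tcp_pos": TCP position; "eef_rot": TCP orientation; "force": force on the tool from outside, world axes, zero at the start; "moment": the same for the moment, N m; "finger_gap": finger opening in m; "gripper_force": force on a finger pad.
Only numpy, scipy, OpenCV 4.12 (cv2) and the standard library are available. Lean on these libraries where they do the work, as an engineer would, in place of code of your own. Each camera call takes 0.05 s, during which the arm holds its last target. There are 200 camera calls.

## Task

Press the sprung ejector pad of the nozzle dock with one finger so that the white nozzle carrier pops out of its pocket, and have the other finger standing in the ramp's channel to trap the carrier before it slides off the open lower end. Finish while still holding it trapped: clear of its pocket, lying flat on the ramp and resting against the finger. Do not pinch, lift or carry it, and leave everything else on the bench where it is.

Things in the scene. Friction and masses are not known exactly. Their poses are not given: they have to be found in the camera images.
- dock: Aluminium nozzle dock fixed to the bench; base plate 172 x 84 x 8 mm (dock x -56 to 116). Origin: on the bench below the pocket; z up, +x downhill, y across. A channel 50 mm wide slopes down 22 degrees to +x: floor height 70 mm - 0.404 x. Side walls 5 mm thick, 8 mm above the floor. In line uphill to downhill: ejector pad, wall, pocket with carrier, ramp, open end.
- pocket (a point): Middle of the pocket's mouth: dock x = 0, height 70 mm. The pocket is 23 mm long, sunk 5 mm into the floor; its uphill wall is 3 mm thick, at x = -17 to -7, top at height 85 mm. Pressing the pad raises the pocket floor equally; at 5 mm it is flush with the ramp and the carrier slides off the lower end in about half a second, so a finger must stand in the channel beforehand.
- ramp_end (a point): Middle of the ramp's open lower edge: dock x = 95 mm, height 32 mm. Nothing stops the carrier there.
- pad_top (a point): Centre of the top of the ejector pad, a flat steel plate 25 mm along dock x (-42 to -17) x 44 mm across, at dock x = -30, y = 0 mm; top at height 64 mm unpressed, 57 mm fully pressed. Moves with the pad; axes as the dock's.
- eject_pad (a joint): Travel of the ejector pad straight down: 0 up, 0.007 m fully pressed (hard stop). Spring: moves off at 3 to 4 N, 5 to 7 N at full travel, the carrier's weight included; springs back when let go.
- catch (a point): Middle of the ramp's floor at dock x = 42 mm, height 53 mm. A finger's uphill face at dock x = 43 to 68 mm traps the carrier clear of its pocket. With a finger pointing down on the pad and the other in the channel, tips level, a straight push down does both: with the pad fully down (tips at 57 mm) the tip at x = 50 mm is 7 mm over the floor, and the 20 mm tall carrier cannot pass under.
- carrier: White slippery plastic block, 20 mm along the ramp x 46 across x 20 tall, about 0.2 kg, a brass cone nozzle standing 16 mm above its middle. Tilted with the ramp. Origin: centre of its underside; its frame is level (x as the dock's) while it lies in the pocket or on the ramp. In the pocket: dock x = 0, height 65 mm. Clear of the pocket when beyond dock x = 20 mm.
- screwdriver: Loose screwdriver lying beside the dock. Origin: centre of its underside.
- pot: Small grey printed pot, 60 mm across, 50 mm tall, beside the dock. Origin: centre of its underside.
- nozzle: Spare brass nozzle, 24 mm across, 34 mm tall, standing on the bench beside the dock. Origin: centre of its underside.
- mug: White mug, 76 mm across, 85 mm tall. Origin: centre of its underside.
- jar: Clear jar, 64 mm across, 100 mm tall. Origin: centre of its underside.
- tape: Blue ring, 96 mm across, 24 mm tall. Origin: centre of its underside.
- bearing: Stepped steel bearing, 40 mm across, 22 mm tall. Origin: centre of its underside.
Things that resemble listed ones, but are neither listed nor needed, are in the scene too. Leave any blue or red look-alike of the carrier alone.

How it is judged (in metres and radians):
On the way, in this order (a step that is already met when the one before it is completed fails the run):
1. the ejector pad is pressed by a finger while the carrier is still in its pocket (value of joint eject_pad above 0.002 m and contact force between the fingers and eject_pad above 0.5 N and x of carrier in the frame of dock below 0.01 m).
2. the carrier has popped out and is trapped on the ramp by a finger (x of carrier in the frame of dock between 0.02 and 0.08 m and angle between carrier's own z axis and vertical below 0.15 rad and angle between the x axis of carrier and the x axis of dock, either way round below 0.3 rad and contact force between the fingers and carrier above 0.08 N and contact force between carrier and dock above 0.3 N and linear speed of carrier below 0.02 m/s), for 0.3 s.
At the end, for the whole second after the job is handed in: The carrier is clear of its pocket (origin 20 to 80 mm downhill of the dock's origin), flat on the ramp (tilt under 0.15 rad, turned less than 0.3 rad), at rest, carried by the dock and resting against a finger (contact over 0.08 N) (all of step 2); the arm keeps its last pose, push and grip.
It fails at once if the carrier slides off the lower end of the ramp (x of carrier in the frame of dock above 0.088 m).
It fails at once if the carrier is lifted or carried (z of carrier in the frame of dock above 0.081 m or (x of carrier in the frame of dock above 0.03 m and z of carrier in the frame of dock above 0.07 m)).
It fails at once if the carrier is pinched or struck hard (over 18 N between fingers and carrier) (contact force between the fingers and carrier above 18 N).
It fails at once if a bystander is moved more than 15 mm (distance of any of screwdriver, pot, nozzle, mug, jar, tape, bearing from where it was at the start of the episode above 0.015 m).
It also fails if it takes over 32 s, if anything falls off the work surface, if the arm or the gripper's body presses on something with over 40 N, if the wrist force passes 120 N, or if a joint passes its speed limit or range.

## Working session

There is one attempt and no reset: what is moved stays moved. The work goes in short steps, Python scripts to look and compute and a tool call to move; the robot and the scene stay as the last step left them, time stands still between calls to the robot, and variables do not carry over. Pictures are saved under pics/ and viewed, at most 10 in all, crops included, and the job is handed in when it is done.

Besides the shell and the picture viewer there is one more tool, called as a command line: name --pt "numbers of a row" for each row, then --argument value for the rest. arm_command: Moves the arm, as the interface text tells. Its arguments: {"type":"object","properties":{"rows":{"type":"array"},"fingers":{"type":"number"}},"required":["rows"]}

```bash
mkdir -p pics; python3 - <<'E'
from bench import bot
import cv2,pickle
s=bot.state();print(s['clock'],s['tcp_pos'],s['eef_rot'],s['finger_gap'],s['force'])
P={}
for n in('side','top'):
    f=bot.grab_frame(n);P[n]=f;cv2.imwrite(f'pics/{n}0.png',f['pixels'])
    for k in('dock','carrier','eject_pad','pot','nozzle','screwdriver','mug','jar','tape','bearing'):
        print(n,k,[(r['location'],round(float(r['score']),2),int(r['pixels'].sum())) for r in bot.outline_of(k,f)][:4])
    print(f['camera_matrix'],f['R'],f['t'])
pickle.dump(P,open('p0.pkl','wb'))
E
```

```text
0.0 [ 0.26464225 -0.59291289  0.24711366] [[ 9.13132656e-01  4.07661072e-01 -1.09691648e-03]
 [ 4.07662545e-01 -9.13129646e-01  2.34492008e-03]
 [-4.56943243e-05 -2.58839487e-03 -9.99996649e-01]] 0.08558827160007305 [0.84582954 0.03650894 1.02751006]
side dock [([281.9, 215.4], 0.71, 1582)]
side carrier [([328.6, 247.1], 0.69, 123), ([233.7, 196.6], 0.44, 122)]
side eject_pad []
side pot [([291.3, 240.1], 0.64, 405), ([327.7, 136.3], 0.27, 686)]
side nozzle []
side screwdriver [([327.2, 137.0], 0.65, 709), ([279.5, 189.9], 0.55, 250)]
side mug [([326.3, 137.9], 0.83, 672)]
side jar [([393.9, 153.0], 0.62, 571), ([311.6, 223.9], 0.55, 35)]
side tape []
side bearing [([188.8, 322.9], 0.5, 214)]
[[492.20018846   0.         281.52855945]
 [  0.         492.20018846 211.81162654]
 [  0.           0.           1.        ]] [[-0.89465512 -0.44633404  0.01944594]
 [-0.332626    0.63641178 -0.69594539]
 [ 0.29824849 -0.62909933 -0.71783137]] [0.54796613 0.24956344 1.28985927]
top dock [([283.1, 207.9], 0.87, 1470)]
top carrier [([335.5, 238.4], 0.58, 180), ([288.3, 148.2], 0.41, 111)]
top eject_pad [([299.7, 215.5], 0.57, 132), ([128.3, 236.5], 0.27, 432)]
top pot [([252.8, 231.8], 0.59, 313)]
top nozzle [([252.4, 227.9], 0.23, 307)]
top screwdriver [([321.5, 190.6], 0.74, 280)]
top mug [([415.9, 203.0], 0.7, 870)]
top jar [([421.3, 282.4], 0.8, 589)]
top tape [([125.1, 236.3], 0.64, 394)]
top bearing [([139.5, 192.7], 0.59, 145)]
[[412.43420936   0.         280.23967673]
 [  0.         412.43420936 211.81322603]
 [  0.           0.           1.        ]] [[ 0.01168696 -0.9999159   0.00562179]
 [-0.99255093 -0.01228235 -0.1212097 ]
 [ 0.12126855 -0.00416334 -0.992611  ]] [-0.02600222  0.61304839  1.18338876]
```

```bash
python3 - <<'E'
import cv2,pickle,numpy as np
P=pickle.load(open('p0.pkl','rb'))
a=cv2.resize(P['top']['pixels'][140:275,200:380],None,fx=4.4,fy=4.4,interpolation=cv2.INTER_CUBIC)
b=cv2.resize(P['side']['pixels'][150:285,200:380],None,fx=4.4,fy=4.4,interpolation=cv2.INTER_CUBIC)
cv2.imwrite('pics/a.png',a);cv2.imwrite('pics/b.png',b)
E
```

```text
(no output)
```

View pics/a.png

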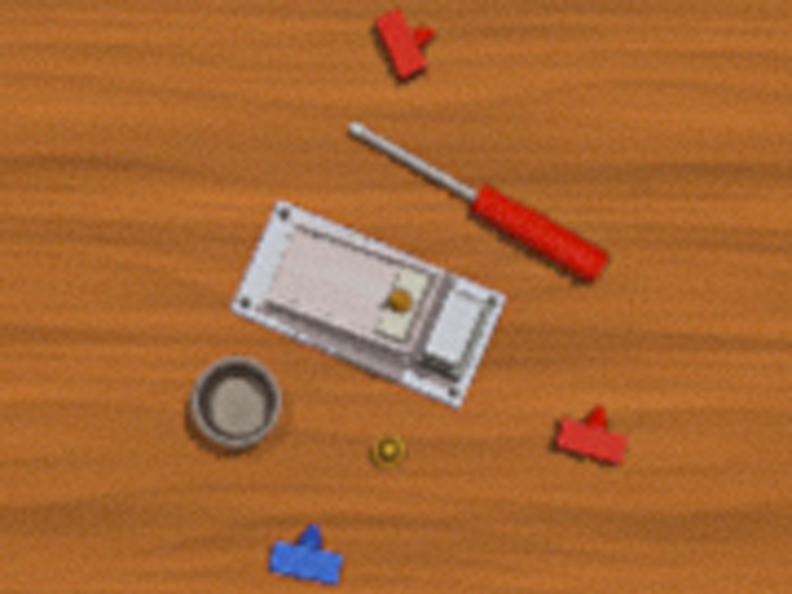

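View pics/b.png

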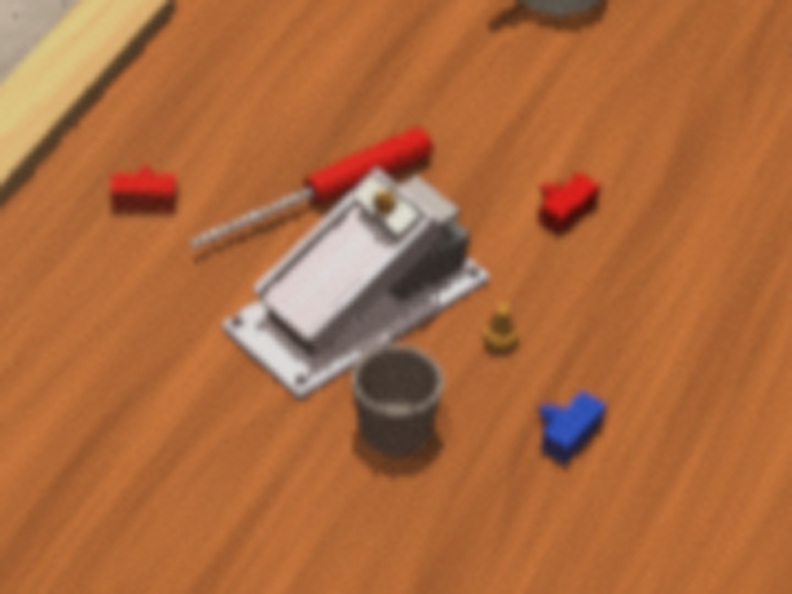

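View pics/top0.png

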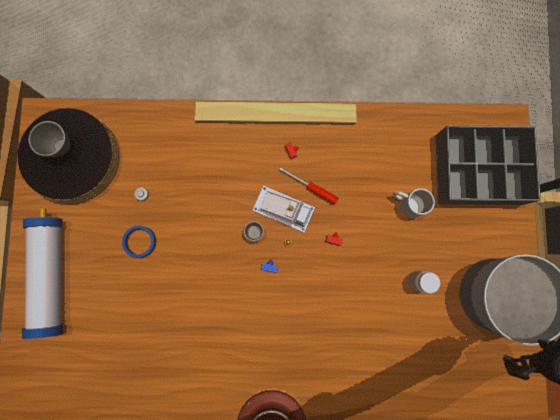

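Top crop: the dock's downhill end points left and up. Its plate corners are at (281,201), (505,297), (461,406) and (233,308), with the carrier's nozzle at (400,299). Side crop: plate corners at (224,324), (302,395) and (488,275). The red and blue blocks are look-alikes. The pot, spare nozzle and screwdriver stand low beside the dock.

```bash
cat > fit.py <<'E'
import numpy as np,pickle
from scipy.optimize import least_squares
def proj(f,X):
    c=X@f['R'].T+f['t'];K=f['camera_matrix'];p=c@K.T;return p[:,:2]/p[:,2:]
def world(q,D):
    c,s=np.cos(q[2]),np.sin(q[2]);return D@np.array([[c,s,0],[-s,c,0],[0,0,1]])+[q[0],q[1],0]
E
python3 - <<'E'
from fit import *
P=pickle.load(open('p0.pkl','rb'))
z=.008
# downhill +y side / -y side: looking downhill(left in top), left(+y) is image down
T=np.array([[116,-42,8],[-56,-42,8],[-56,42,8],[116,42,8],[13.5,0,98]])/1e3
Tp=np.array([[281,201],[505,297],[461,406],[233,308],[400,299]])/4.4+[200,140]-.4
S=np.array([[116,-42,8],[116,42,8],[-56,42,8],[13.5,0,98]])/1e3
Sp=np.array([[224,324],[302,395],[488,275],[384,198]])/4.4+[200,150]-.4
fun=lambda q:np.r_[(proj(P['top'],world(q,T))-Tp).ravel(),(proj(P['side'],world(q,S))-Sp).ravel()]
r=least_squares(fun,[.6,0,1.17],loss='soft_l1')
print(r.x,np.degrees(r.x[2]));print(fun(r.x).round(1).reshape(-1,2))
E
```

```text
[ 0.6155631  -0.0565242   1.17524098] 67.33634778809339
[[-0.3 -0.4]
 [ 0.7 -0. ]
 [-0.1  0.5]
 [-0.5  0.4]
 [-1.1 -0.9]
 [ 0.  -0.3]
 [ 0.3 -0.1]
 [ 1.2 -0. ]
 [-0.5 -1.1]]
```

Dock fitted at (0.616, -0.057) with yaw 67.3°. I'll raise the arm first to clear the tall pot beside the gripper, then travel over.

arm_command --pt "0 0 -0.1 0" --pt "0 0 -0.2 0" --pt "0 0 -0.3 0" --pt "0 0 -0.3 0" --fingers 0.85

```text
clock: 1.43
tcp_pos: [0.2663, -0.5967, 0.3784]
eef_rot: [[0.913, 0.407, 0.008], [0.407, -0.913, -0.017], [0.001, 0.019, -1.0]]
force: [0.5, -0.8, 2.2]
finger_gap: 0.0727
gripper_force: 0.0
```

arm_command --pt "0.085 -0.055 0 0.035" --pt "0.17 -0.11 0 0.07" --pt "0.255 -0.165 0 0.105" --pt "0.34 -0.22 0 0.14" --pt "0.425 -0.275 0 0.175"

```text
clock: 1.85
tcp_pos: [0.376, -0.4221, 0.3683]
eef_rot: [[0.991, -0.135, 0.001], [-0.135, -0.991, -0.0], [0.001, 0.0, -1.0]]
force: [1.0, 0.7, 0.9]
finger_gap: 0.0723
gripper_force: 0.0
```

arm_command --pt "0.04 -0.09 0 0.02" --pt "0.08 -0.18 0 0.04" --pt "0.12 -0.27 0 0.06" --pt "0.16 -0.36 0 0.083" --pt "0.2 -0.45 0 0.083"

```text
clock: 2.27
tcp_pos: [0.4787, -0.2538, 0.3685]
eef_rot: [[0.924, -0.383, 0.001], [-0.383, -0.924, -0.0], [0.001, 0.0, -1.0]]
force: [0.9, -0.6, -0.8]
finger_gap: 0.0725
gripper_force: 0.0
```

```bash
cat > need.py <<'E'
import numpy as np,sys
from bench import bot
def need(q,dx=.013,dy=0,z=.2,s=None):
    s=s or bot.state();c,n=np.cos(q[2]),np.sin(q[2])
    R=np.array(s['eef_rot']);p=np.array(s['tcp_pos'])
    t=np.array([q[0]+c*dx-n*dy,q[1]+n*dx+c*dy,z])
    a=np.arctan2(R[1,1],R[0,1]);w=np.arctan2(-n,-c)
    sp=-(w-a);sp=(sp+np.pi)%(2*np.pi)-np.pi
    d=p-[q[0],q[1],0]
    print('clock',s['clock'],'p',p.round(4),'gap',s['finger_gap'],'F',np.round(s['force'],2),'tilt',R[:,2].round(4),'dockxy',[round(c*d[0]+n*d[1],4),round(-n*d[0]+c*d[1],4)])
    print('need',((R.T@(t-p))/.4).round(4),'spin',round(sp/np.pi,4))
E
python3 -c "
from need import *
need([.6156,-.0565,1.1752])"
```

```text
clock 2.2667 p [ 0.4787 -0.2538  0.3685] gap 0.07250802335504397 F [ 0.94 -0.64 -0.83] tilt [ 6.e-04 -3.e-04 -1.e+00] dockxy [np.float64(-0.2348), np.float64(0.0503)]
need [ 0.127  -0.6193  0.4213] spin 0.0008
```

arm_command --pt "0.02 -0.09 0.0 0.001" --pt "0.04 -0.18 0.0 0.001" --pt "0.06 -0.27 0.03 0.001" --pt "0.08 -0.36 0.06 0.001" --pt "0.1 -0.45 0.1 0.001"

```text
clock: 2.68
tcp_pos: [0.5848, -0.103, 0.3289]
eef_rot: [[0.923, -0.384, 0.003], [-0.384, -0.923, -0.0], [0.003, -0.001, -1.0]]
force: [-0.4, -0.6, -0.2]
finger_gap: 0.0725
gripper_force: 0.0
```

arm_command --pt "0.013 -0.08 0.06 0" --pt "0.02 -0.15 0.12 0" --pt "0.02 -0.16 0.18 0" --pt "0.02 -0.16 0.24 0" --pt "0.02 -0.16 0.24 0"

```text
clock: 3.1
tcp_pos: [0.6124, -0.0471, 0.2267]
eef_rot: [[0.924, -0.382, -0.011], [-0.382, -0.924, 0.001], [-0.011, 0.004, -1.0]]
force: [-0.5, -0.3, -0.9]
finger_gap: 0.0725
gripper_force: 0.0
```

```bash
python3 - <<'E'
from need import *
import cv2,pickle
need([.6156,-.0565,1.1752])
P={}
for n in('wrist','top','side'):
    f=bot.grab_frame(n);P[n]=f
pickle.dump(P,open('p1.pkl','wb'))
f=P['wrist'];print(f['camera_matrix'],f['R'],f['t'])
cv2.imwrite('pics/w1.png',cv2.resize(f['pixels'],(800,600),interpolation=cv2.INTER_CUBIC))
E
```

```text
clock 3.1 p [ 0.6124 -0.0471  0.2267] gap 0.07248099304894362 F [-0.48 -0.33 -0.93] tilt [-1.130e-02  8.000e-04 -9.999e-01] dockxy [np.float64(0.0075), np.float64(0.0066)]
need [ 0.0173 -0.014   0.0666] spin 0.0012
[[325.1922621    0.         279.64848416]
 [  0.         325.1922621  210.95072037]
 [  0.           0.           1.        ]] [[-0.3814907  -0.92436747  0.00310228]
 [-0.88467555  0.3660785   0.28867923]
 [-0.26798137  0.10738393 -0.95742085]] [0.18990287 0.52617186 0.52494924]
```

View pics/w1.png

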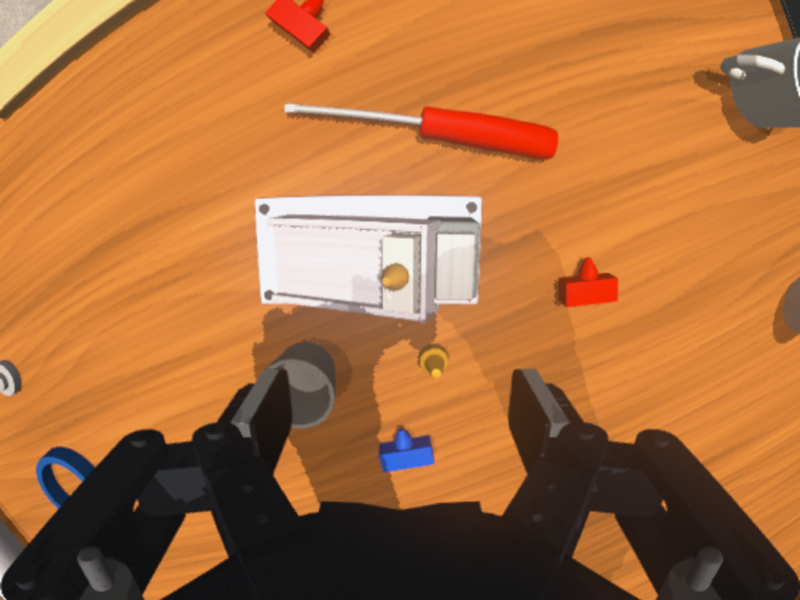

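Wrist picture (800 wide): the dock lies level with downhill to the left. Plate corners are at (256,199), (481,197), (480,303) and (264,303), and the pad is at about (456,267). Now I'll refine the pose with these points.

```bash
python3 - <<'E'
from fit import *
from need import *
P=pickle.load(open('p1.pkl','rb'));P0=pickle.load(open('p0.pkl','rb'))
f=P['wrist']
def pf(f,X):
    c=X@f['R'].T+f['t'];K=f['camera_matrix'];n=np.hypot(c[:,0],c[:,1]);th=np.arctan2(n,c[:,2])
    return c[:,:2]/n[:,None]*th[:,None]*K[0,0]+K[:2,2]
W=np.array([[116,-42,8],[-56,-42,8],[-56,42,8],[116,42,8],[-29.5,0,64]])/1e3
Wp=np.array([[256,199],[481,197],[480,303],[264,303],[456,267]])*.7-.2
T=W[:4];Tp=np.array([[281,201],[505,297],[461,406],[233,308]])/4.4+[200,140]-.4
S=W[[0,3,2]];Sp=np.array([[224,324],[302,395],[488,275]])/4.4+[200,150]-.4
fw=lambda q:(pf(f,world(q,W))-Wp).ravel()
ft=lambda q:(proj(P0['top'],world(q,T))-Tp).ravel()
fs=lambda q:(proj(P0['side'],world(q,S))-Sp).ravel()
for g in(fw,ft,fs,lambda q:np.r_[2*fw(q),ft(q),fs(q)]):
    r=least_squares(g,[.6156,-.0565,1.175],loss='soft_l1');print(r.x.round(4),np.degrees(r.x[2]).round(2))
print(fw(r.x).reshape(-1,2).round(1))
need(r.x,z=.15)
# fingertip positions seen in wrist image: where do tips project for tip dz guesses
s=bot.state();R=np.array(s['eef_rot']);p=np.array(s['tcp_pos'])
for dz in(.004,.01,.017):
    print(dz,(pf(f,np.array([p+R@[sx*.011,sy*.036,dz] for sx in(1,-1) for sy in(1,-1)]))/.7).round(0).tolist())
E
```

```text
[ 0.6172 -0.0562  1.1817] 67.71
[ 0.616  -0.0567  1.1756] 67.35
[ 0.6174 -0.0556  1.1867] 67.99
[ 0.6171 -0.0561  1.182 ] 67.73
[[-1.1 -0.3]
 [ 2.1 -0.9]
 [ 0.   0.9]
 [-1.5  1.3]
 [ 0.5  0. ]]
clock 3.25 p [ 0.6161 -0.0493  0.2336] gap 0.07261173476670037 F [-0.05  0.44  0.98] tilt [ 2.e-03 -5.e-04 -1.e+00] dockxy [np.float64(0.006), np.float64(0.0035)]
need [ 0.0082 -0.0176  0.209 ] spin -0.002
0.004 [[526.0, 366.0], [280.0, 366.0], [518.0, 429.0], [287.0, 429.0]]
0.01 [[521.0, 358.0], [284.0, 357.0], [514.0, 420.0], [291.0, 420.0]]
0.017 [[516.0, 349.0], [289.0, 349.0], [510.0, 409.0], [295.0, 409.0]]
```

```bash
python3 - <<'E'
import pickle,cv2
f=pickle.load(open('p1.pkl','rb'))['wrist']['pixels']
cv2.imwrite('pics/w1z.png',cv2.resize(f[235:355,160:440],None,fx=2.85,fy=2.85,interpolation=cv2.INTER_CUBIC))
E
```

```text
(no output)
```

View pics/w1z.png

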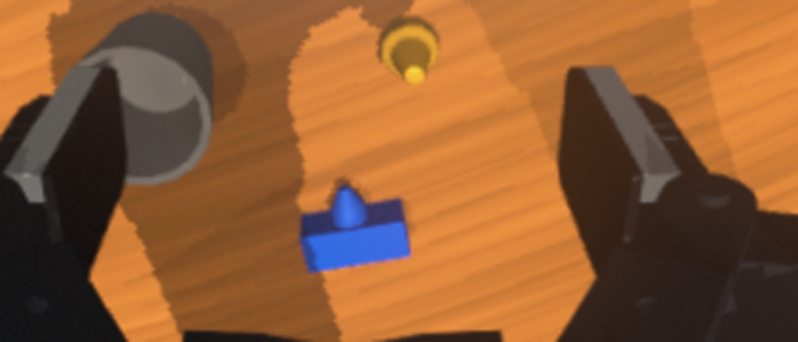

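arm_command --pt "0.005 -0.01 0.05 -0.002" --pt "0.008 -0.018 0.1 -0.002" --pt "0.008 -0.018 0.15 -0.002" --pt "0.008 -0.018 0.15 -0.002" --pt "0.008 -0.018 0.15 -0.002"

```text
clock: 3.67
tcp_pos: [0.6217, -0.0438, 0.1736]
eef_rot: [[0.925, -0.379, 0.001], [-0.379, -0.925, -0.0], [0.001, -0.0, -1.0]]
force: [0.6, 0.2, -0.1]
finger_gap: 0.0727
gripper_force: 0.0
```

```bash
python3 -c "
from need import *
need([.6171,-.0561,1.182],z=.1)"
```

```text
clock 3.6667 p [ 0.6217 -0.0438  0.1736] gap 0.07265298214790072 F [ 0.58  0.23 -0.06] tilt [ 1.4e-03 -3.0e-04 -1.0e+00] dockxy [np.float64(0.0131), np.float64(0.0004)]
need [0.0009 0.0004 0.184 ] spin 0.0
```

arm_command --pt "0 0 0.04 0" --pt "0 0 0.08 0" --pt "0 0 0.12 0" --pt "0 0 0.16 0" --pt "0 0 0.18 0"

```text
clock: 4.08
tcp_pos: [0.6221, -0.0436, 0.1013]
eef_rot: [[0.926, -0.379, 0.002], [-0.379, -0.926, -0.0], [0.002, -0.001, -1.0]]
force: [0.3, 0.1, 0.3]
finger_gap: 0.0725
gripper_force: 0.0
```

arm_command --pt "0 0 0 0" --pt "0 0 0 0"

```text
clock: 4.25
tcp_pos: [0.6223, -0.0434, 0.1019]
eef_rot: [[0.926, -0.378, 0.003], [-0.378, -0.926, -0.0], [0.002, -0.001, -1.0]]
force: [-0.8, 0.1, 0.2]
finger_gap: 0.0727
gripper_force: 0.0
```

```bash
python3 - <<'E'
from need import *
import cv2
need([.6171,-.0561,1.182],z=.072)
f=bot.grab_frame('wrist');g=bot.grab_frame('side')
a=cv2.resize(f['pixels'][90:390,60:500],(586,400));b=cv2.resize(g['pixels'][165:250,235:325],None,fx=4.7,fy=4.7,interpolation=cv2.INTER_CUBIC)[:400]
b=b[:, :]
import numpy as np
h=b.shape[0];a=cv2.resize(a,(int(586*h/400*.64),int(h*.64)))
c=np.zeros((h,a.shape[1]+b.shape[1],3),np.uint8);c[:a.shape[0],:a.shape[1]]=a;c[:,a.shape[1]:]=b
print(c.shape);cv2.imwrite('pics/c2.png',c)
E
```

```text
clock 4.25 p [ 0.6223 -0.0434  0.1019] gap 0.07273845310715063 F [-0.82  0.06  0.17] tilt [ 2.6e-03 -2.0e-04 -1.0e+00] dockxy [np.float64(0.0137), np.float64(0.0)]
need [-0.0001  0.0019  0.0747] spin 0.0002
(400, 798, 3)
```

View pics/c2.png

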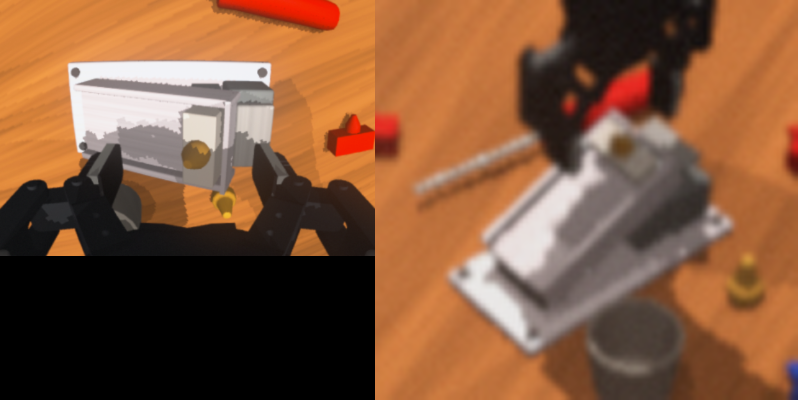

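The side view shows the fingers above the ramp (tip ~(570,175)) and near the pad (~(672,95)). I'll check both against projection.

```bash
python3 - <<'E'
from fit import *
from need import *
g=pickle.load(open('p0.pkl','rb'))['side'];q=[.6171,-.0561,1.182]
D=np.array([[.050,0,.098],[.050,.011,.098],[.050,-.011,.098],[-.023,0,.098],[-.023,.011,.098],[-.03,-.011,.098],[-.03,0,.064],[.05,0,.05],[0.0135,0,.098]])
p=(proj(g,world(q,D))-[235,165])*4.7+[375,0];print(p.round(0).tolist())
E
```

```text
[[570.0, 160.0], [581.0, 170.0], [558.0, 151.0], [658.0, 108.0], [670.0, 117.0], [654.0, 94.0], [664.0, 142.0], [569.0, 215.0], [614.0, 134.0]]
```

arm_command --pt "0 0.001 0.02 0" --pt "0 0.001 0.04 0" --pt "0 0.001 0.055 0" --pt "0 0.001 0.055 0"

```text
clock: 4.68
tcp_pos: [0.6197, -0.0433, 0.0765]
eef_rot: [[0.926, -0.378, -0.004], [-0.378, -0.926, 0.0], [-0.004, 0.001, -1.0]]
force: [-1.3, 0.2, -0.2]
finger_gap: 0.0724
gripper_force: 0.0
```

arm_command --pt "0 0 0.005 0" --pt "0 0 0.01 0" --pt "0 0 0.01 0"

```text
clock: 4.93
tcp_pos: [0.6209, -0.0434, 0.074]
eef_rot: [[0.926, -0.378, -0.001], [-0.378, -0.926, 0.0], [-0.001, 0.0, -1.0]]
force: [-0.3, 0.3, 0.2]
finger_gap: 0.0728
gripper_force: 0.0
```

arm_command --pt "0 0 0.005 0" --pt "0 0 0.01 0" --pt "0 0 0.01 0"

```text
clock: 5.18
tcp_pos: [0.6214, -0.0434, 0.0708]
eef_rot: [[0.926, -0.378, 0.001], [-0.378, -0.926, -0.0], [0.001, -0.0, -1.0]]
force: [-1.9, -0.0, 4.8]
finger_gap: 0.0728
gripper_force: 2.1
```

arm_command --pt "0 0 0.0 0" --pt "0 0 0.0 0"

```text
clock: 5.35
tcp_pos: [0.6214, -0.0434, 0.071]
eef_rot: [[0.926, -0.378, 0.001], [-0.378, -0.926, -0.0], [0.001, -0.0, -1.0]]
force: [-0.2, 0.6, 4.1]
finger_gap: 0.0729
gripper_force: 2.2
```

arm_command --pt "0 0 0.003 0" --pt "0 0 0.005 0" --pt "0 0 0.005 0"

```text
clock: 5.6
tcp_pos: [0.6214, -0.0434, 0.0685]
eef_rot: [[0.926, -0.378, 0.001], [-0.378, -0.926, -0.0], [0.001, -0.0, -1.0]]
force: [0.2, 0.8, 5.1]
finger_gap: 0.0723
gripper_force: 2.5
```

arm_command --pt "0 0 0.003 0" --pt "0 0 0.005 0" --pt "0 0 0.005 0"

```text
clock: 5.85
tcp_pos: [0.6214, -0.0434, 0.0663]
eef_rot: [[0.926, -0.378, 0.001], [-0.378, -0.926, -0.0], [0.001, -0.0, -1.0]]
force: [0.6, -0.4, 3.6]
finger_gap: 0.0725
gripper_force: 1.7
```

arm_command --pt "0 0 0.003 0" --pt "0 0 0.004 0" --pt "0 0 0.004 0" --pt "0 0 0.004 0"

```text
clock: 6.18
tcp_pos: [0.6216, -0.0431, 0.0656]
eef_rot: [[0.926, -0.378, 0.001], [-0.378, -0.926, 0.0], [0.001, -0.001, -1.0]]
force: [-0.5, -0.1, 7.7]
finger_gap: 0.0727
gripper_force: 4.9
```

```bash
python3 - <<'E'
from need import *
import cv2
need([.6171,-.0561,1.182])
f=bot.grab_frame('wrist');g=bot.grab_frame('side');need([.6171,-.0561,1.182])
a=cv2.resize(f['pixels'][120:370,100:450],(420,300));b=cv2.resize(g['pixels'][165:245,240:320],(380,380),interpolation=cv2.INTER_CUBIC)
c=np.zeros((380,800,3),np.uint8);c[:300,:420]=a;c[:,420:]=b
cv2.imwrite('pics/c3.png',c)
E
```

```text
clock 6.1833 p [ 0.6216 -0.0431  0.0656] gap 0.0726977845227556 F [-0.54 -0.13  7.68] tilt [ 1.3e-03  3.0e-04 -1.0e+00] dockxy [np.float64(0.0138), np.float64(0.0008)]
need [ 0.0023  0.0017 -0.336 ] spin 0.0005
clock 6.2833 p [ 0.6216 -0.0431  0.0656] gap 0.07275356472640483 F [-0.54  0.42  8.14] tilt [ 1.4e-03  3.0e-04 -1.0e+00] dockxy [np.float64(0.0138), np.float64(0.0008)]
need [ 0.0024  0.0017 -0.336 ] spin 0.0005
```

View pics/c3.png

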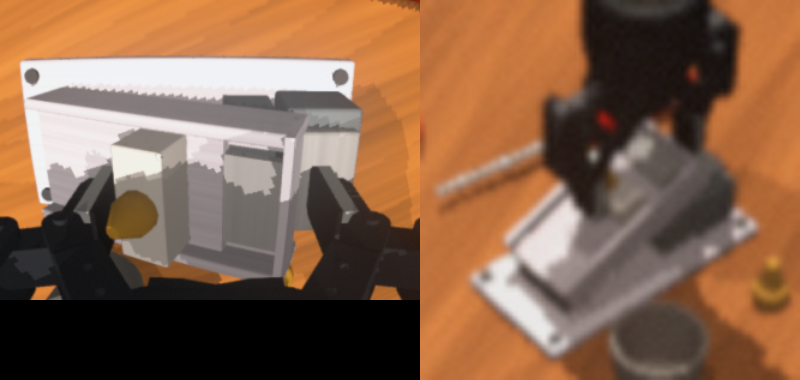

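The wrist picture shows the carrier out of the empty pocket, straight in the channel and against the left finger at about (110,200). The pad is at its stop with about 8 N. I'll hold briefly, check it is at rest, then hand in.

arm_command --pt "0 0 0 0" --pt "0 0 0 0" --pt "0 0 0 0" --pt "0 0 0 0" --pt "0 0 0 0"

```text
clock: 6.7
tcp_pos: [0.6216, -0.0431, 0.0656]
eef_rot: [[0.926, -0.378, 0.001], [-0.378, -0.926, 0.0], [0.001, -0.001, -1.0]]
force: [-1.7, 1.0, 8.2]
finger_gap: 0.0724
gripper_force: 4.8
```

```bash
python3 - <<'E'
from bench import bot
import time
for i in range(2):
    f=bot.grab_frame('wrist');print([(r['location'],round(float(r['score']),2)) for r in bot.outline_of('carrier',f)][:3])
print(bot.state()['force']);print(bot.job_done())
E
```

```text
[([228.6, 281.3], 0.92), ([495.2, 272.8], 0.91)]
[([228.9, 282.8], 0.68), ([494.3, 272.3], 0.67)]
[-0.64380605  0.49990117  7.92682921]
the job is handed in; nothing more can be done
None
```

I pressed the ejector pad to its stop and the carrier popped out. It now lies straight in the channel, held against the other finger. I handed the job in with the arm still holding it; the hand-in gave no pass/fail result.

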